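Open the fume hood sash to its working mark and start the blower

TASK

Get the small bench fume hood ready for work: with a fingertip beneath the black lip of its sliding window, push the window up until the orange pointer on the lip is level with the green clip on the left jamb, and leave it standing there. Then press the green button on the grey blower switch box fully down and let it come back up; do not press it before the window is set. Only push and press: do not pinch the window, and leave the clip and all the other things where they are.

Things in the scene. Friction and masses are not known exactly. Their poses are not given: they have to be found in the camera images.
- hood: White bench fume hood, fixed to the worktop, 316 mm wide (its y), 160 mm deep at the foot (its x), 240 mm high, jambs to 310 mm. Origin: in the underside, mid width, 100 mm behind the front of the foot; its own -x is the front that faces the robot. The front leans back 25 degrees from vertical (top away from the robot) between two aluminium jambs. Position and yaw (within about 0.2 rad) vary.
- lip: Black bar along the bottom of the window, 260 mm wide, 53 deep, 9 thick, orange pointer at its left (+y) end. Its z axis is the way the window slides up (25 degrees back from vertical); its -x axis points at the robot and 25 degrees upward. Origin: in the underside, mid width, 45 mm behind the front edge. These front 45 mm stand out before the pane and the sill, free from below.
- lip_edge (a point): Middle of the lower front edge of the lip, at the underside; axes as the lip. About 79 mm above the worktop when the window is shut. Push up here from beneath.
- glass: The clear pane above the lip with its aluminium frame (256 mm wide, 240 mm high along the slope, 9 mm thick) and a 26 mm deep aluminium ledge upon the lip, set back 22 mm from the lip's front edge. Rises with the lip. Axes and origin as the lip.
- sash (a joint): How far the window is raised along its slope, in m: 0 shut, 0.16 fully up; starts between 0 and 0.03. It is counterweighted: it stays where it is left, and takes about 3 N (plus 15 N per m/s) to slide either way.
- mark (a joint): Height of the green clip along the same slope, in m: the window is level with the clip when joint sash has the same value. Set between 0.07 and 0.13; a tight clip that must not be moved.
- sash_pointer (a point): Outer end of the orange pointer (16 mm long, 6 mm high) at the left end of the lip, mid height; axes as the lip.
- mark_pointer (a point): Inner edge, mid height, of the green clip (20 mm wide, 18 mm high, with a white middle line) on the left jamb, 2 mm beside the pointer's track; axes as the lip.
- fan_box: Grey blower switch box fixed on the worktop, 85 x 85 mm, 36 mm high, with one green button on top; origin: centre of its underside. It stands to the left or to the right of the hood.
- fan_button_top (a point): Centre of the top of the green button (32 mm across, in a black collar) at rest; moves down with it. Press straight down.
- fan_button (a joint): How far the button is pressed, in m: 0 up, 0.006 fully down; a spring of about 5 N at the end of its travel brings it back up.
- petri: Loose petri dish on the hood's floor, 90 mm across, 12 mm high; origin: centre of the underside. Leave alone.
- tipbox: Loose smoke-grey tip box with lid, 89 x 120 x 65 mm, beside the hood on the side opposite to the switch box; origin: centre of the underside. Leave alone.
- wash_bottle: Loose wash bottle with red cap, 70 x 111 x 191 mm, behind on the left; origin: centre of the underside. Leave alone.
- tape: Loose roll of label tape, 77 mm across, 19 mm high, on the left; origin: centre of the underside. Leave alone.
- marker: Loose green marker lying near the front edge of the worktop, left of the middle, 128 mm long, 14 mm high; origin: centre of the underside. Leave alone.
- scissors: Loose small scissors lying near the front edge of the worktop, right of the middle, 160 mm long, 7 mm high; origin: centre of the underside. Leave alone.

How it is judged:
By the outcome, as a careful person would: the job done as asked, in the order asked, and still so for the second after the job is handed in, with the robot touching nothing.
It also fails if it takes over 48 s, if anything falls off the work surface, if the arm or the gripper's body presses on something with over 40 N, if the wrist force passes 120 N, or if a joint passes its speed limit or range.

ROBOT

A 7-joint arm with a two-finger parallel gripper is mounted at the origin on a cart in front of the work surface, level with it; the furniture and walls round the work are solid. World frame = base frame: x ahead of the robot, y to its left, z up, the work surface at z = 0. Lengths are in mm, angles in rad, forces in N, time in s.
With the tool pointing down it reaches from about 375 to 925 mm from the base axis. Payload 3.1 kg.
Tool frame: the origin (TCP) lies midway between the tips of the shut fingers; the grasp point (between the pads) lies 19 mm behind it (bot.grip_point_offset is the distance from the TCP to the grasp point, in mm); z points along the fingers, y is the line along which they close (so a half turn about z gives the same grasp; the last joint's range is limited). The gripper opens to 85 mm and grips with 20 to 120 N. Pads are 22 mm wide; open, the fingers measure 114 mm over their backs; the gripper's body (76 mm by 85 mm) begins 54 mm behind the grasp point. The pads swing forward as they close: fully open they stand 13 mm farther back than shut.
Start: joints at [-1.281, 0.383, 0.044, 1.598, -0.018, 1.161, -0.05], TCP at [245.776, 601.744, 193.569] pointing down, gripper open.
Joint ranges: [-2.61, 2.61], [-0.41, 2.15], [-1.48, 1.57], [0, 2.5], [-1.57, 4.71], [0.05, 1.97], [-2.85, 2.85]. Speed limits (rad/s): [2.79, 2.79, 3.14, 3.14, 3.14, 3.14, 3.14].

INTERFACE

Orientations are given as a 3x3 rotation matrix whose columns are the frame's x, y, z axes.
In Python, from plant import bot, optics, models gives the robot as it stands.
- The arm moves only by the tool step_arm, never from a script. Its argument "deltas" is a list of rows, each an object with "linear": the shift along the world's x, y, z scaled (see below), a list of three; "dr": the turn, a rotation vector about the world's x, y, z scaled (see below), a list of three. A call has 1 to 20 rows; each row shifts and turns the commanded pose from where the row before left it; what a row does not reach is not made up. The controller multiplies each number of a shift by 0.02 m and each number of a turn by 360 degrees. A row lasts 1/12 s, in which the tool goes at most 41.7 mm and 7.16 degrees, less where a joint would pass 70% of its speed; a pose out of reach is approached as far as the arm can. A call with a number of a shift or a turn outside -1 to 1 is refused whole. A call with a gripper value outside its range is refused whole. "gripper" is the opening, from 0 (shut) to 1 (fully open), set as the call begins (left out, the last holds). The fingers move at their own pace and stop on an object; "force" is the grip in N (left out, the last holds). Time passes only in rows, so rows that do not move let the fingers close. It gives the time, the measured TCP pose, the force, the opening and the grip force at its end, in the units of the state.
- bot.sense(): the state, without advancing time (a new reading comes with each control period).
- optics.capture(name): name is "scene" or "side" or "wrist"; returns a dict with "pixels" (420x560x3 uint8, blue, green, red), "depth" (420x560 float32, mm along the optical axis (not along the pixel's ray), 0 where there is no reading), "fovy" (degrees; the focal length in pixels is half the picture's height over the tangent of half this angle, whatever the lens; pixels are square), "cx", "cy" (the principal point, pixels), "R" (3x3) and "t" (3): a world point X has camera coordinates R X + t; the wrist camera has in their place "mount" (4x4, takes a point from camera to tool coordinates, whose origin is the TCP and whose axes are the flange's). Camera axes: x right, y down, z forward; pixel columns grow to the right and rows downward; lengths in mm; the calibration is good to about 2 mm. A picture is of the moment at which its call begins: read the wrist's pose just before it.
- bot.close_job(): hands the job in; it is judged then, once.
Trained networks look in a picture, given as the dict that the camera call returned (one of the last four; its "shot" number tells which), for a name from the list of things; names that differ only in an ending like _2 or _b are one class to them, and where a whole thing is asked for, a point or a joint stands for the part that bears it (a point fixed in the world has none). Each returns a list of dicts, best first, with "score" (0 to 1); they miss things now and then, are a little off and sometimes report something else, mostly with a low value. They report only what shows in the picture. A call takes as long as a camera call.
- models.silhouettes(target, picture): "mask" (420x560 bool, what is visible of it) and "extent" ([left, top, right, bottom] in pixels, round what is visible of it).
- models.tip_of(target, picture): "at" ([row, column] in pixels: a listed point, or the origin of a listed thing).
The state is a dict: "t": time; "q": joint angles; "qvel": joint speeds; "tau": joint torques, N m; "ee_pos": TCP position; "eef_rot": TCP orientation; "force": force on the tool from outside, world axes, zero at the start; "ft_torque": the same for the moment, N m; "opening": finger opening in mm; "grasp_force": force on a finger pad.
Only numpy, scipy, OpenCV 4.12 (cv2) and the standard library are available. Lean on these libraries where they do the work, as an engineer would, in place of code of your own. Each camera call takes 0.05 s, during which the arm holds its last target. There are 200 camera calls.

## Working session

There is one attempt and no reset: what is moved stays moved. The work goes in short steps, Python scripts to look and compute and a tool call to move; the robot and the scene stay as the last step left them, time stands still between calls to the robot, and variables do not carry over. Pictures are saved under pics/ and viewed, at most 10 in all, crops included, and the job is handed in when it is done.

Besides the shell and the picture viewer there is one more tool, called after ">>>" as name(argument=value, ...), one argument or row to a line, values as JSON. step_arm: Moves the arm, as the interface text tells. Its arguments: {"type":"object","properties":{"deltas":{"type":"array"},"gripper":{"type":"number"},"force":{"type":"number"}},"required":["deltas"]}

```bash
mkdir -p pics; cat > h.py <<'E'
import numpy as np, cv2
from plant import bot, optics, models
def cap(n):
    s=bot.sense(); p=optics.capture(n)
    f=210/np.tan(np.radians(p['fovy']/2)); p['f']=f
    if 'mount' in p:
        M=np.array(p['mount']); R=np.array(s['eef_rot']); 
        p['Rcw']=R@M[:3,:3]; p['o']=R@M[:3,3]+np.array(s['ee_pos'])
    else:
        p['Rcw']=np.array(p['R']).T; p['o']=-p['Rcw']@np.array(p['t'])
    return p
def ray(p,r,c): return p['Rcw']@np.array([(c-p['cx'])/p['f'],(r-p['cy'])/p['f'],1])
def world(p,r,c,w=2):
    r0,c0=int(round(r)),int(round(c)); d=p['depth'][max(r0-w,0):r0+w+1,max(c0-w,0):c0+w+1]; d=d[d>0]
    return p['o']+ray(p,r,c)*np.median(d) if len(d) else None
def cloud(p,m):
    r,c=np.nonzero(m&(p['depth']>0)); d=p['depth'][r,c]
    return p['o']+(np.stack([(c-p['cx'])/p['f'],(r-p['cy'])/p['f'],np.ones(len(r))],1)*d[:,None])@p['Rcw'].T
def proj(p,X):
    v=p['Rcw'].T@(np.array(X)-p['o']); return p['cy']+p['f']*v[1]/v[2], p['cx']+p['f']*v[0]/v[2]
E
python3 - <<'E'
from h import *
np.set_printoptions(precision=1,suppress=True)
ims=[]
for n in ['scene','side']:
    p=cap(n); cv2.imwrite(f'pics/{n}0.png',p['pixels']); print(n,'cam',p['o'])
    for t in ['lip_edge','sash_pointer','mark_pointer','fan_button_top','hood','lip','fan_box','tipbox']:
        k=models.tip_of(t,p)
        for d in k[:1]: print(t,round(d['score'],2),np.array(d['at']),world(p,*d['at']))
E
```

```text
scene cam [-473.2 -617.3  676.7]
lip_edge 0.66 [202.1 292.8] [617.5 136.   14.8]
sash_pointer 0.55 [188.9 262.1] [529.  188.   76.8]
mark_pointer 0.58 [152.9 268.3] [572.7 199.7 175.8]
fan_button_top 0.62 [213.3 316.2] [541.2   1.7  51.4]
hood 0.92 [211.  315.1] [545.7   8.5  54.6]
lip 0.88 [203.  302.7] [511.7  29.5  86.7]
fan_box 0.76 [204.9 212.8] [426.7 294.6  29.5]
tipbox 0.59 [285.2 413.5] [ 425.9 -341.1   26.3]
side cam [  -70.3 -1255.9   814.3]
lip_edge 0.6 [209.2 289.3] [513.1  53.7  87.8]
sash_pointer 0.71 [222.9 231.8] [335.7 156.1  14.9]
mark_pointer 0.51 [168.7 290.6] [576.7 196.1 175.6]
fan_button_top 0.58 [188.3 248.3] [456.6 328.6  58.5]
hood 0.55 [225.4 317.6] [ 544.9 -101.2   98.2]
lip 0.5 [211.8 299.3] [535.5  19.3  90.4]
fan_box 0.74 [202.2 247.7] [442.7 296.4  14.9]
tipbox 0.96 [293.8 329.3] [ 440.  -388.1   60.1]
```

View pics/scene0.png

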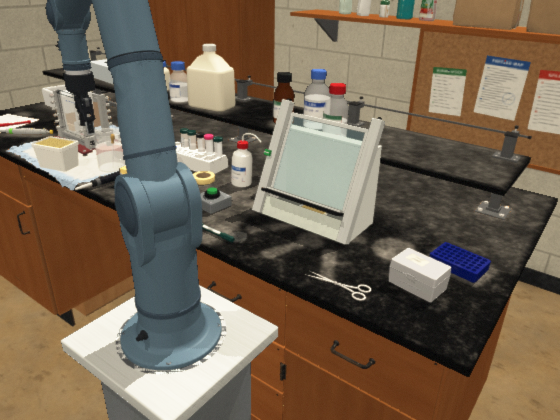

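View pics/side0.png

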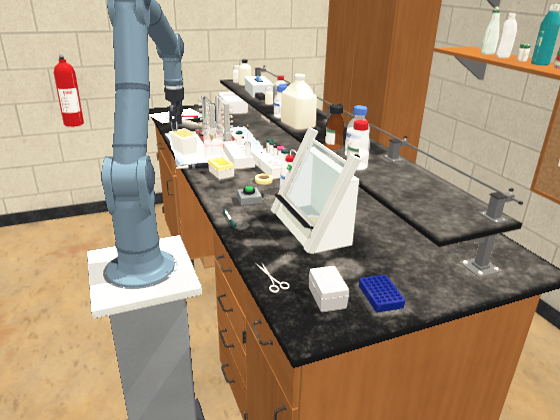

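The hood stands in the middle, with its lip running from (205,262) to (213,342) in the scene view. The switch box is left of it at about (197,213), and the tip box is on the right. Next I move the gripper round to look from near.

>>> step_arm(
  deltas=[
    {"linear": [0,0,1],"dr": [0,0,0]},
    {"linear": [0,0,1],"dr": [0,0,0]},
    {"linear": [0,0,1],"dr": [0,0,0]},
    {"linear": [0,0,1],"dr": [0,0,0]},
    {"linear": [0,0,1],"dr": [0,0,0]},
    {"linear": [0.3,-1,0],"dr": [0,0,0]},
    {"linear": [0.3,-1,0],"dr": [0,0,0]},
    {"linear": [0.3,-1,0],"dr": [0,0,0]},
    {"linear": [0.3,-1,0],"dr": [0,0,0]},
    {"linear": [0.3,-1,0],"dr": [0,0,0]},
    {"linear": [0.3,-1,0],"dr": [0,0,0]},
    {"linear": [0.3,-1,0],"dr": [0,0,0]},
    {"linear": [0.3,-1,0],"dr": [0,0,0]},
    {"linear": [0.3,-1,0],"dr": [0,0,0]},
    {"linear": [0.3,-1,0],"dr": [0,0,0]},
    {"linear": [0.3,-1,0],"dr": [0,0,0]},
    {"linear": [0.3,-1,0],"dr": [0,0,0]},
    {"linear": [0.3,-1,0],"dr": [0,0,0]},
    {"linear": [0.3,-1,0],"dr": [0,0,0]},
    {"linear": [0,0,0],"dr": [0,0,0]},
  ],
  gripper=0,
)

```text
t: 2.57
ee_pos: [332.1, 317.1, 293.8]
eef_rot: [[-0.923, 0.385, 0.001], [0.385, 0.923, -0.001], [-0.001, -0.001, -1.0]]
force: [0.4, -0.4, 0.1]
opening: 0.5
grasp_force: 0.0
```

```bash
python3 - <<'E'
from h import *
np.set_printoptions(precision=3,suppress=True)
s=bot.sense(); print(s['t'],s['ee_pos'],s['q'],'\n',np.array(s['eef_rot']),s['force'])
p=cap('wrist'); print(p['fovy'],np.array(p['mount']))
p=cap('side'); 
for t in ['lip','fan_box','hood']:
    for d in models.silhouettes(t,p)[:1]:
        c=cloud(p,d['mask']); print(t,d['score'],d['extent'],np.percentile(c,[2,50,98],axis=0))
        if t=='lip':
            rc=np.argwhere(d['mask']); a=rc[np.argmin(rc[:,1])];b=rc[np.argmax(rc[:,1])]; print(a,world(p,*a),b,world(p,*b))
            print(cv2.fitLine(c[:,:2].astype(np.float32),cv2.DIST_HUBER,0,.01,.01).ravel())
E
```

```text
2.5667 [332.077 317.071 293.846] [-1.06  -0.074  0.197  1.913  0.016  1.301  0.308] 
 [[-0.923  0.385  0.001]
 [ 0.385  0.923 -0.001]
 [-0.001 -0.001 -1.   ]] [ 0.42  -0.402  0.145]
64.78614988935531 [[  -0.001   -0.966   -0.26    65.529]
 [   1.      -0.001    0.       1.546]
 [  -0.001   -0.26     0.966 -180.609]
 [   0.       0.       0.       1.   ]]
lip 0.61 [275.6, 194.6, 313.3, 230.4] [[505.595 -78.188  84.02 ]
 [513.998  28.724  92.038]
 [531.828 165.688  97.227]]
[194 276] [514.798 182.069  89.091] [226 311] [534.738 -75.227  84.412]
[  0.013  -1.    514.421  36.326]
fan_box 0.9 [237.8, 186.1, 266.1, 204.3] [[415.718 286.943   3.601]
 [454.336 311.709  37.038]
 [521.905 438.878  62.51 ]]
hood 0.95 [275.4, 127.8, 364.5, 252.9] [[ 511.945 -112.093   11.36 ]
 [ 598.441  -19.807  143.741]
 [ 670.524  203.473  306.571]]
```

>>> step_arm(
  deltas=[
    {"linear": [0.25,-0.95,0],"dr": [0,0,0.0053]},
    {"linear": [0.25,-0.95,0],"dr": [0,0,0.0053]},
    {"linear": [0.25,-0.95,0],"dr": [0,0,0.0053]},
    {"linear": [0.25,-0.95,0],"dr": [0,0,0.0053]},
    {"linear": [0.25,-0.95,0],"dr": [0,0,0.0053]},
    {"linear": [0.25,-0.95,0],"dr": [0,0,0.0053]},
    {"linear": [0.25,-0.95,0],"dr": [0,0,0.0053]},
    {"linear": [0.25,-0.95,0],"dr": [0,0,0.0053]},
    {"linear": [0.25,-0.95,0],"dr": [0,0,0.0053]},
    {"linear": [0.25,-0.95,0],"dr": [0,0,0.0053]},
    {"linear": [0.25,-0.95,0],"dr": [0,0,0.0053]},
    {"linear": [0.25,-0.95,0],"dr": [0,0,0.0053]},
    {"linear": [0.25,-0.95,0],"dr": [0,0,0.0053]},
    {"linear": [0.25,-0.95,0],"dr": [0,0,0.0053]},
    {"linear": [0,0,0],"dr": [0,-0.0167,0]},
    {"linear": [0,0,0],"dr": [0,-0.0167,0]},
    {"linear": [0,0,0],"dr": [0,-0.0167,0]},
    {"linear": [0,0,0],"dr": [0,-0.0167,0]},
    {"linear": [0,0,0],"dr": [0,-0.0167,0]},
    {"linear": [0,0,0],"dr": [0,0,0]},
  ],
)

```text
t: 4.48
ee_pos: [415.6, 58.7, 283.7]
eef_rot: [[-0.935, -0.074, 0.347], [-0.076, 0.997, 0.008], [-0.346, -0.019, -0.938]]
force: [-1.7, -1.4, -0.7]
opening: -0.1
grasp_force: 0.0
```

```bash
python3 - <<'E'
from h import *
np.set_printoptions(precision=3,suppress=True)
s=bot.sense(); print(s['ee_pos'],s['q'])
p=cap('wrist'); cv2.imwrite('pics/w1.png',p['pixels']); print(p['o'])
for t in ['lip_edge','sash_pointer','mark_pointer','lip']:
    for d in models.tip_of(t,p)[:2]: print(t,round(d['score'],2),np.array(d['at']),world(p,*d['at']))
for d in models.silhouettes('lip',p)[:1]:
    m=d['mask']; print(d['score'],d['extent'])
    for q in range(60,560,60):
        r=np.nonzero(m[:,q])[0]
        if len(r): print(q,r.min(),r.max(),world(p,r.max()-1,q,1),world(p,r.min()+1,q,1))
E
```

```text
[415.617  58.687 283.662] [-0.28  -0.41  -0.037  2.238  0.103  0.976  1.289]
[292.451  53.601 430.361]
lip_edge 0.64 [183.4 271.1] [533.713  55.814  42.114]
sash_pointer 0.76 [203.8 377.7] [530.291 195.044  78.615]
mark_pointer 0.61 [286.7 391.7] [577.088 200.501 175.29 ]
lip 0.95 [198.7 267.3] [530.358  52.198  84.732]
0.79 [161.8, 180.6, 379.1, 209.8]
180 179 193 [530.022 -57.977  84.097] [509.227 -54.781  88.779]
240 183 197 [530.369  17.428  83.013] [508.977  17.847  88.456]
300 187 200 [527.498  93.513  84.389] [508.794  91.248  88.019]
360 192 204 [526.444 169.815  85.342] [508.669 165.072  89.771]
```

View pics/w1.png

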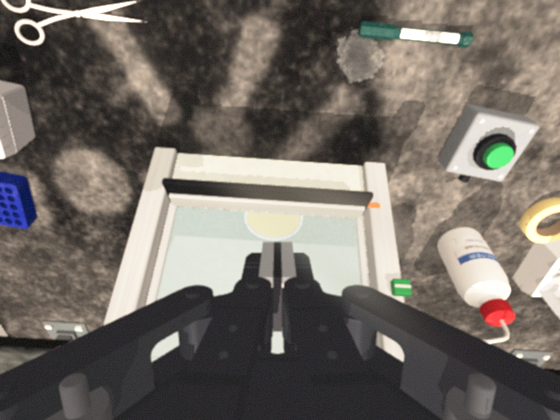

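The wrist view (upside down: far is at the bottom) shows the lip as a dark bar at rows 180–204, columns 163–378. The orange pointer is at (205,374), the green clip at (287,401), and the switch box button at (153,498). I check the profile below the lip before going under it.

```bash
python3 - <<'E'
from h import *
np.set_printoptions(precision=1,suppress=True)
p=cap('wrist')
for r in range(130,236,5): print(r,world(p,r,272,1),world(p,r,355,1))
print(world(p,287,401),world(p,205,374),world(p,153,498))
d=models.tip_of('fan_button_top',p)[0]; print(d['score'],d['at'],world(p,*d['at']))
E
```

```text
130 [479.6  57.8  -0.2] [469.6 172.5   0.4]
135 [486.8  58.4   0.3] [477.3 174.4  -0.5]
140 [494.5  58.9  -0. ] [484.3 175.7   0.4]
145 [502.4  59.4  -0.3] [492.1 177.5   0. ]
150 [510.2  60.   -0.2] [499.9 179.2  -0. ]
155 [516.1  60.5   3.8] [507.9 181.   -0.2]
160 [519.5  61.   12.8] [515.6 182.6   0.5]
165 [523.4  61.4  20.4] [518.4 181.3  10.6]
170 [526.6  61.9  29. ] [521.7 180.5  19.5]
175 [530.3  62.3  36.4] [525.6 179.9  27.1]
180 [508.1  62.   85.9] [529.1 179.3  35. ]
185 [511.7  62.4  91.6] [532.4 178.5  43.1]
190 [521.7  63.   87.5] [510.4 164.9  91.2]
195 [531.1  63.6  84.8] [519.3 167.4  88.7]
200 [537.5  64.1  86.7] [530.  170.5  84.1]
205 [549.8  64.8  80.6] [535.6 171.2  87.2]
210 [557.4  65.3  81.4] [547.5 174.8  81.6]
215 [560.1  65.7  88.7] [554.5 176.   83.3]
220 [563.2  66.1  95.4] [557.9 175.6  89.7]
225 [566.7  66.5 101.4] [561.1 175.1  96.4]
230 [569.1  66.8 108.6] [563.8 174.4 103.3]
235 [572.2  67.2 114.7] [567.2 174.1 109.3]
[575.5 214.6 184.5] [537.5 197.9  81.3] [461.3 341.   58.1]
0.61 [151.2, 493.6] [459.4 334.4  58.1]
```

>>> step_arm(
  deltas=[
    {"linear": [0.14,0,-0.95],"dr": [0,0,0]},
    {"linear": [0.14,0,-0.95],"dr": [0,0,0]},
    {"linear": [0.14,0,-0.95],"dr": [0,0,0]},
    {"linear": [0.14,0,-0.95],"dr": [0,0,0]},
    {"linear": [0.14,0,-0.95],"dr": [0,0,0]},
    {"linear": [0.14,0,-0.95],"dr": [0,0,0]},
    {"linear": [0.14,0,-0.95],"dr": [0,0,0]},
    {"linear": [0.14,0,-0.95],"dr": [0,0,0]},
    {"linear": [0.14,0,-0.95],"dr": [0,0,0]},
    {"linear": [0.14,0,-0.95],"dr": [0,0,0]},
    {"linear": [0.14,0,-0.95],"dr": [0,0,0]},
    {"linear": [0.14,0,-0.95],"dr": [0,0,0]},
    {"linear": [0,0,0],"dr": [0,0,0]},
  ],
)

```text
t: 5.97
ee_pos: [449.0, 61.0, 55.9]
eef_rot: [[-0.936, -0.081, 0.343], [-0.081, 0.997, 0.013], [-0.343, -0.016, -0.939]]
force: [-0.3, -0.7, -0.6]
opening: 0.2
grasp_force: 0.0
```

```bash
python3 - <<'E'
from h import *
s=bot.sense(); print(s['t'],s['ee_pos'],s['q'],s['force'])
E
```

```text
5.9667 [448.99463917  61.04069961  55.93853583] [-0.27009182  0.02550253 -0.02723138  2.44423853  0.2672534   0.34346233
  1.12002378] [-0.31565471 -0.67555953 -0.6222058 ]
```

>>> step_arm(
  deltas=[
    {"linear": [0.6,0,0],"dr": [0,0,0]},
    {"linear": [0.6,0,0],"dr": [0,-0.0055,0]},
    {"linear": [0.6,0,0],"dr": [0,-0.0055,0]},
    {"linear": [0.6,0,0],"dr": [0,-0.0055,0]},
    {"linear": [0,0,0],"dr": [0,-0.0055,0]},
    {"linear": [0,0,0],"dr": [0,0,0]},
  ],
)

```text
t: 6.47
ee_pos: [500.7, 61.0, 60.4]
eef_rot: [[-0.877, -0.077, 0.475], [-0.08, 0.997, 0.013], [-0.474, -0.026, -0.88]]
force: [-1.4, -0.5, -0.8]
opening: -0.3
grasp_force: 0.0
```

```bash
python3 - <<'E'
from h import *
s=bot.sense(); print(s['t'],s['ee_pos'],s['q'],s['force'])
p=cap('wrist'); cv2.imwrite('pics/w2.png',p['pixels'])
E
```

```text
6.4667 [500.69001245  60.98865523  60.41748239] [-0.36802731  0.07263049  0.07722768  2.4498236   0.7111158   0.18254676
  0.68854016] [-1.35298542 -0.5269698  -0.84553987]
```

View pics/w2.png

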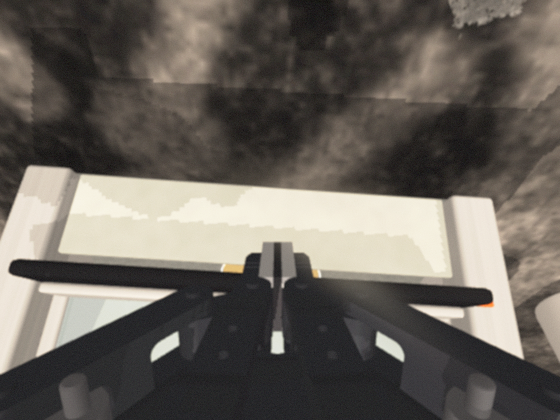

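The fingertip (245,278) reaches beneath the dark lip (rows 262–305). The orange pointer is at (303,490). Now a first short push along the slope.

>>> step_arm(
  deltas=[
    {"linear": [0.1,0,0.214],"dr": [0,0,0]},
    {"linear": [0.1,0,0.214],"dr": [0,0,0]},
    {"linear": [0.1,0,0.214],"dr": [0,0,0]},
    {"linear": [0.1,0,0.214],"dr": [0,0,0]},
    {"linear": [0.1,0,0.214],"dr": [0,0,0]},
    {"linear": [0,0,0],"dr": [0,0,0]},
  ],
)

```text
t: 7.02
ee_pos: [512.1, 61.4, 83.3]
eef_rot: [[-0.876, -0.075, 0.476], [-0.077, 0.997, 0.015], [-0.476, -0.023, -0.879]]
force: [1.0, 0.9, 1.5]
opening: -0.0
grasp_force: 0.0
```

```bash
python3 - <<'E'
from h import *
np.set_printoptions(precision=2,suppress=True)
s=bot.sense(); print(s['t'],s['ee_pos'],s['q'],s['force'])
p=cap('wrist')
for t in ['sash_pointer','mark_pointer']:
    for d in models.tip_of(t,p)[:1]: print(t,d['score'],d['at'],world(p,*d['at']))
cv2.imwrite('pics/w3.png',p['pixels'])
E
```

```text
7.0167 [512.05  61.45  83.31] [-0.32  0.04  0.04  2.41  0.52  0.24  0.89] [0.98 0.9  1.47]
sash_pointer 0.95 [258.6, 484.2] [530.68 196.92  78.25]
```

View pics/w3.png

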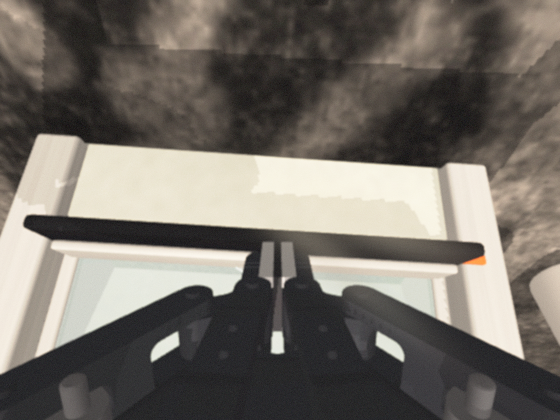

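```bash
python3 - <<'E'
from h import *
np.set_printoptions(precision=1,suppress=True)
p=cap('wrist')
for r in range(210,262,4): print(r,world(p,r,200,0),world(p,r,400,0),world(p,r,270,0),world(p,r,290,0))
E
```

```text
210 [534.5   8.4  44.1] [529.7 152.1  34.6] [533.   57.6  40.7] [532.5  71.8  39.9]
214 [535.8   8.8  46.8] [530.4 151.5  38.2] [533.9  57.7  43.9] [533.7  71.9  42.7]
218 [536.7   9.3  49.8] [532.8 151.8  39.9] [535.6  57.9  46.2] [534.8  72.   45.6]
222 [539.7   9.3  50.8] [533.9 151.5  42.8] [536.2  58.1  49.5] [535.4  72.1  48.9]
226 [540.2   9.8  54.1] [534.9 151.1  45.8] [538.6  58.3  51.1] [538.   72.4  50.3]
230 [508.7  18.6  85.4] [536.  150.7  48.8] [538.9  58.5  54.6] [538.7  72.4  53.5]
234 [508.9  19.1  88.2] [536.9 150.2  51.8] [508.2  57.9  85.3] [541.6  72.7  54.6]
238 [510.2  19.3  89.9] [538.9 150.4  53.8] [508.5  58.   88. ] [507.9  69.2  87.5]
242 [511.2  19.6  92. ] [507.3 131.9  85.5] [481.5  57.4 113.7] [480.6  66.3 113.6]
246 [517.3  18.7  89.9] [508.4 131.8  87.6] [478.3  57.4 118.5] [478.2  66.  117.9]
250 [527.5  16.8  84.8] [509.4 131.6  89.7] [476.1  57.5 122.4] [475.7  65.8 122.1]
254 [532.6  16.2  83.9] [510.6 131.6  91.5] [474.1  57.5 126.1] [473.9  65.6 125.6]
258 [533.   16.7  86.6] [515.2 133.3  90.7] [472.1  57.5 129.7] [471.8  65.3 129.2]
```

The lip has not risen yet; only the very tip reached it. I go a little lower so that more of the finger lies beneath the edge, then push again.

>>> step_arm(
  deltas=[
    {"linear": [-0.2,0,-0.7],"dr": [0,0,0]},
    {"linear": [0,0,0],"dr": [0,0,0]},
    {"linear": [0.1,0,0.214],"dr": [0,0,0]},
    {"linear": [0.1,0,0.214],"dr": [0,0,0]},
    {"linear": [0.1,0,0.214],"dr": [0,0,0]},
    {"linear": [0.1,0,0.214],"dr": [0,0,0]},
    {"linear": [0.1,0,0.214],"dr": [0,0,0]},
    {"linear": [0.1,0,0.214],"dr": [0,0,0]},
  ],
)

```text
t: 7.88
ee_pos: [517.0, 60.6, 92.2]
eef_rot: [[-0.879, -0.076, 0.471], [-0.079, 0.997, 0.014], [-0.471, -0.025, -0.882]]
force: [-0.6, 1.3, -0.2]
opening: -0.1
grasp_force: 0.0
```

```bash
python3 - <<'E'
from h import *
np.set_printoptions(precision=1,suppress=True)
s=bot.sense(); print(s['t'],s['ee_pos'],s['q'],s['force'])
p=cap('wrist')
for c in (200,272,290):
  for r in range(170,244,3):
    w=world(p,r,c,0)
    if w is not None and w[0]<515: print(c,r,w,world(p,r+3,c,0)); break
E
```

```text
7.8833 [517.   60.6  92.2] [-0.3  0.   0.   2.4  0.5  0.3  1. ] [-0.6  1.3 -0.2]
200 209 [508.1  17.3  87.4] [510.   17.3  87.9]
272 212 [509.6  58.1  84.2] [509.1  58.1  87.1]
290 215 [508.5  68.4  86.8] [508.1  68.3  89.5]
```

```bash
python3 - <<'E'
from h import *
np.set_printoptions(precision=1,suppress=True)
s=bot.sense(); R=np.array(s['eef_rot']); T=np.array(s['ee_pos'])
p=cap('wrist')
for r in range(226,300,6): print(r,*[R.T@(world(p,r,c,0)-T) for c in (256,268,288,300)])
a=cv2.resize(p['pixels'][180:330,190:370],None,fx=3.3,fy=3.3,interpolation=cv2.INTER_CUBIC)
q=cap('side'); print(proj(q,T)); b=cv2.resize(q['pixels'][150:250,240:340],(495,495),interpolation=cv2.INTER_CUBIC)
cv2.imwrite('pics/a.png',cv2.resize(np.hstack([a[:495],b]),(800,364)))
E
```

```text
226 [  1.4 -11.3   4.9] [ 1.7 -4.2  4.2] [2.  7.6 3. ] [ 2.8 14.4  0.8]
232 [ -6.  -12.   15.1] [-5.6 -4.5 14. ] [-5.1  7.9 12.4] [-4.2 15.1  9.9]
238 [ -8.5 -11.8  11.2] [-9.2 -4.5 13. ] [-8.9  7.9 12.2] [-9.6 15.5 14. ]
244 [-15.1 -12.3  17.8] [ 10.6  -2.7 -46. ] [ 10.6   5.9 -45.9] [-13.2  15.5  12.9]
250 [-24.6 -13.3  30.3] [ 10.4  -2.6 -52.1] [ 10.4   5.8 -52.1] [-21.9  16.4  23.9]
256 [  6.5  -7.8 -49.4] [ 10.   -2.4 -57.2] [ 10.1   5.6 -57.5] [  6.4  11.  -49.3]
262 [  6.1  -7.5 -54.6] [ 10.1  -2.3 -63. ] [ 10.1   5.4 -63.2] [  5.8  10.7 -53.9]
268 [  5.9  -7.2 -59.7] [ 10.5  -2.1 -69.1] [ 10.6   5.2 -69.2] [  6.3  10.3 -60.5]
274 [  6.6  -6.8 -66.2] [ 10.1  -2.  -73.1] [ 10.1   5.1 -73. ] [  6.5   9.9 -66. ]
280 [ 12.6  -5.7 -82.1] [ 11.5  -1.8 -80.1] [ 11.    4.9 -79.2] [ 12.4   8.7 -81.9]
286 [ 12.   -5.5 -85.1] [ 11.3  -1.7 -83.8] [ 11.5   4.7 -84.1] [ 11.9   8.5 -84.8]
292 [ 11.6  -5.3 -88.1] [ 11.3  -1.6 -87.6] [ 10.9   4.7 -86.8] [ 12.    8.3 -88.8]
298 [ 11.2  -5.2 -90.8] [ 11.7  -1.5 -91.7] [ 11.    4.5 -90.5] [ 11.3   8.1 -91.1]
(np.float64(206.6610064717657), np.float64(289.893894251828))
```

View pics/a.png

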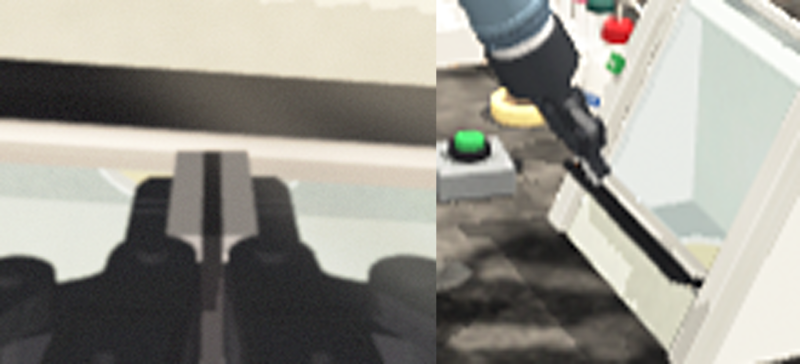

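Useful: the real fingertips end about 43 mm short of the reported TCP (the wrist depth puts them at tool z ≈ −43), and the side view shows the tip standing above the lip. I back off, go lower, and allow for that offset.

>>> step_arm(
  deltas=[
    {"linear": [-0.85,0,0],"dr": [0,0,0]},
    {"linear": [-0.85,0,0],"dr": [0,0,0]},
    {"linear": [0,0,0],"dr": [0,0.0083,0]},
    {"linear": [0,0,-0.75],"dr": [0,0,0]},
    {"linear": [0,0,-0.75],"dr": [0,0,0]},
    {"linear": [0,0,-0.75],"dr": [0,0,0]},
    {"linear": [0,0,-0.75],"dr": [0,0,0]},
    {"linear": [0,0,-0.75],"dr": [0,0,0]},
    {"linear": [0,0,0],"dr": [0,0,0]},
  ],
)

```text
t: 8.78
ee_pos: [480.4, 59.7, 14.1]
eef_rot: [[-0.904, -0.078, 0.42], [-0.081, 0.997, 0.011], [-0.42, -0.024, -0.907]]
force: [-0.3, -0.0, -0.1]
opening: -0.3
grasp_force: 0.0
```

```bash
cat >> h.py <<'E'
def rep(cols=(150,200,272,350)):
    np.set_printoptions(precision=2,suppress=True)
    s=bot.sense(); R=np.array(s['eef_rot']); T=np.array(s['ee_pos']); print('t',s['t'],'tcp',T,'tip',T-43*R[:,2],'q',np.array(s['q']),'F',np.array(s['force']))
    p=cap('wrist')
    for d in models.silhouettes('lip',p)[:1]:
        for c in cols:
            r=np.nonzero(d['mask'][:,c])[0]
            if len(r): print('lip near edge',c,r.min(),world(p,r.min()+1,c,0),world(p,r.min()+3,c,0))
    return p,s
E
python3 -c "
from h import *
p,s=rep()"
```

```text
t 8.7833 tcp [480.36  59.67  14.09] tip [462.28  59.2   53.1 ] q [-0.45  0.17  0.17  2.47  0.78  0.12  0.6 ] F [-0.26 -0.05 -0.1 ]
```

>>> step_arm(
  deltas=[
    {"linear": [0.9,0,0],"dr": [0,0,0]},
    {"linear": [0.9,0,0],"dr": [0,0,0]},
    {"linear": [0,0,0],"dr": [0,0,0]},
    {"linear": [0.1,0,0.214],"dr": [0,0,0]},
    {"linear": [0.1,0,0.214],"dr": [0,0,0]},
    {"linear": [0.1,0,0.214],"dr": [0,0,0]},
    {"linear": [0.1,0,0.214],"dr": [0,0,0]},
    {"linear": [0.1,0,0.214],"dr": [0,0,0]},
    {"linear": [0.1,0,0.214],"dr": [0,0,0]},
  ],
)

```text
t: 9.63
ee_pos: [528.1, 59.7, 41.8]
eef_rot: [[-0.904, -0.076, 0.422], [-0.078, 0.997, 0.012], [-0.421, -0.022, -0.907]]
force: [-1.8, 0.4, -3.1]
opening: 0.0
grasp_force: 1.4
```

```bash
python3 -c "
from h import *
p,s=rep((100,200,350,450))
for t in ['sash_pointer','mark_pointer']:
    for d in models.tip_of(t,p)[:1]: print(t,d['score'],d['at'],world(p,*d['at']))
"
```

```text
t 9.6333 tcp [528.11  59.72  41.85] tip [509.98  59.21  80.84] q [-0.19  0.18 -0.07  2.35  0.53  0.22  0.9 ] F [-1.83  0.45 -3.15]
lip near edge 100 322 [539.07 -18.71  98.38] [537.85 -17.69 100.01]
sash_pointer 0.75 [337.1, 548.9] [516.14 175.18 105.44]
```

In contact now: 3.6 N along the slope. I push about 75 mm further, stopping short of the clip.

>>> step_arm(
  deltas=[
    {"linear": [0.1,0,0.214],"dr": [0,0,0]},
    {"linear": [0.1,0,0.214],"dr": [0,0,0]},
    {"linear": [0.1,0,0.214],"dr": [0,0,0]},
    {"linear": [0.1,0,0.214],"dr": [0,0,0]},
    {"linear": [0.1,0,0.214],"dr": [0,0,0]},
    {"linear": [0.1,0,0.214],"dr": [0,0,0]},
    {"linear": [0.1,0,0.214],"dr": [0,0,0]},
    {"linear": [0.1,0,0.214],"dr": [0,0,0]},
    {"linear": [0.1,0,0.214],"dr": [0,0,0]},
    {"linear": [0.1,0,0.214],"dr": [0,0,0]},
    {"linear": [0.1,0,0.214],"dr": [0,0,0]},
    {"linear": [0.1,0,0.214],"dr": [0,0,0]},
    {"linear": [0.1,0,0.214],"dr": [0,0,0]},
    {"linear": [0.1,0,0.214],"dr": [0,0,0]},
    {"linear": [0.1,0,0.214],"dr": [0,0,0]},
    {"linear": [0,0,0],"dr": [0,0,0]},
  ],
)

```text
t: 11.17
ee_pos: [559.6, 60.0, 106.7]
eef_rot: [[-0.903, -0.076, 0.422], [-0.078, 0.997, 0.012], [-0.422, -0.022, -0.906]]
force: [-7.8, -0.2, 2.7]
opening: 0.1
grasp_force: 3.0
```

```bash
python3 -c "
from h import *
p,s=rep((100,200,350,450))
ims=[]
u=np.array([.423,0,.906])
for p in [p,cap('side'),cap('scene')]:
  for t in ['sash_pointer','mark_pointer']:
    for d in models.tip_of(t,p)[:1]: w=world(p,*d['at']); print(t,d['score'],d['at'],w,w@u)
  ims.append(p['pixels'])
b=lambda a,r,c:cv2.resize(a[r:r+100,c:c+100],(400,400),interpolation=cv2.INTER_CUBIC)
cv2.imwrite('pics/b.png',np.hstack([cv2.resize(ims[0],(533,400)),b(ims[1],120,240)[:,:260]]))
"
```

```text
t 11.1667 tcp [559.6   60.02 106.69] tip [541.44  59.5  145.67] q [-0.07  0.1  -0.18  2.24  0.29  0.38  1.17] F [-7.79 -0.21  2.74]
lip near edge 100 295 [547.23 -11.86 164.11] [545.61 -10.6  166.06]
lip near edge 450 317 [544.97 134.02 165.8 ] [545.83 134.23 166.2 ]
sash_pointer 0.63 [335.9, 549.8] [546.39 175.03 170.43] 385.5277874075108
sash_pointer 0.65 [173.0, 290.6] [497.48  17.3  239.27] 427.2098552821593
sash_pointer 0.76 [157.2, 269.8] [573.39 194.46 163.2 ] 390.40253684928956
```

View pics/b.png

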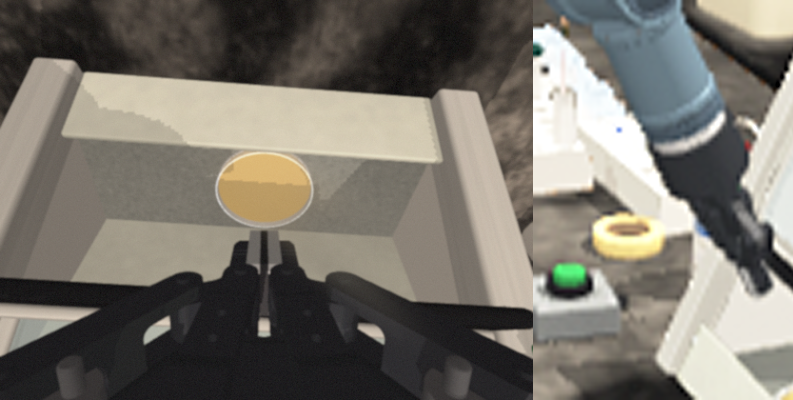

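The window is up to about 91 mm, with the finger still under the lip's near edge. The clip is hidden in this view. I push about 10 mm more, then withdraw to look at pointer and clip.

>>> step_arm(
  deltas=[
    {"linear": [0.1,0,0.214],"dr": [0,0,0]},
    {"linear": [0.1,0,0.214],"dr": [0,0,0]},
    {"linear": [0,0,0],"dr": [0,0,0]},
    {"linear": [-0.35,0,-0.75],"dr": [0,0,0]},
    {"linear": [-1,0,0],"dr": [0,0,0]},
    {"linear": [-1,0,0],"dr": [0,0,0]},
    {"linear": [-1,0,0],"dr": [0,0,0]},
    {"linear": [0,0.44,0.93],"dr": [0,0,0]},
    {"linear": [0,0.44,0.93],"dr": [0,0,0]},
    {"linear": [0,0.44,0.93],"dr": [0,0,0]},
    {"linear": [0,0.44,0.93],"dr": [0,0,0]},
    {"linear": [0,0.44,0.93],"dr": [0,0,0]},
    {"linear": [0,0.44,0.93],"dr": [0,0,0]},
    {"linear": [0,0.44,0.93],"dr": [0,0,0]},
    {"linear": [0,0.44,0.93],"dr": [0,0,0]},
    {"linear": [0,0,0],"dr": [0,0,0]},
  ],
)

```text
t: 13.0
ee_pos: [503.8, 135.8, 258.3]
eef_rot: [[-0.894, -0.081, 0.44], [-0.079, 0.997, 0.021], [-0.44, -0.016, -0.898]]
force: [-0.1, 0.6, 1.1]
opening: -0.0
grasp_force: 0.0
```

```bash
cat > m.py <<'E'
from h import *
np.set_printoptions(precision=2,suppress=True)
u=np.array([.423,0,.906])
def blob(p,lo,hi):
    m=cv2.inRange(cv2.cvtColor(p['pixels'],cv2.COLOR_BGR2HSV),lo,hi)
    n,l,st,c=cv2.connectedComponentsWithStats(m)
    return [(st[i].tolist(),c[i]) for i in np.argsort(-st[1:,4])[:3]+1]
p,s=rep((100,200,350,450)); cv2.imwrite('pics/%d.png'%(s['t']*100),p['pixels']); print(int(s['t']*100))
for t in ['sash_pointer','mark_pointer','fan_button_top']:
    for d in models.tip_of(t,p)[:1]: w=world(p,*d['at']); print(t,d['score'],d['at'],w,w@u)
for n,lo,hi in [('orange',(5,150,120),(18,255,255)),('green',(45,120,60),(80,255,255))]:
    for st,c in blob(p,lo,hi):
        w=world(p,c[1],c[0],1); print(n,st,c,w,w@u)
E
python3 m.py
```

```text
t 13.0 tcp [503.82 135.81 258.34] tip [484.9  134.91 296.95] q [-0.16 -0.2  -0.27  2.17  0.17  0.75  1.12] F [-0.06  0.59  1.11]
lip near edge 100 186 [549.68  -9.23 176.35] [550.7   -8.95 177.72]
lip near edge 200 193 [550.2   73.72 175.65] [550.75  74.05 177.6 ]
1300
sash_pointer 0.89 [219.0, 338.8] [575.29 198.97 167.94] 395.4981725505014
mark_pointer 0.56 [224.7, 341.9] [575.49 200.99 175.07] 402.04540668131574
fan_button_top 0.81 [68.9, 488.7] [463.99 338.2   58.06] 248.868975730218
orange [322, 214, 17, 7, 80] [329.73 217.14] [572.6  189.81 169.15] 395.4572923140779
orange [395, 354, 9, 6, 35] [399.6  356.23] [798.85 324.42 189.45] 509.55743437668986
green [466, 46, 40, 37, 1053] [485.09  64.2 ] [459.86 332.24  58.55] 247.5658803972433
green [346, 232, 2, 1, 2] [346.5 232. ] [574.84 203.72 184.7 ] 410.4936390467155
green [349, 233, 1, 1, 1] [349. 233.] [576.04 206.28 184.55] 410.86622219451533
```

```bash
python3 -c "
import cv2
a=cv2.imread('pics/1300.png')[190:270,290:390]; cv2.imwrite('pics/c.png',cv2.resize(a,(750,600),interpolation=cv2.INTER_CUBIC))"
```

```text
(no output)
```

View pics/c.png

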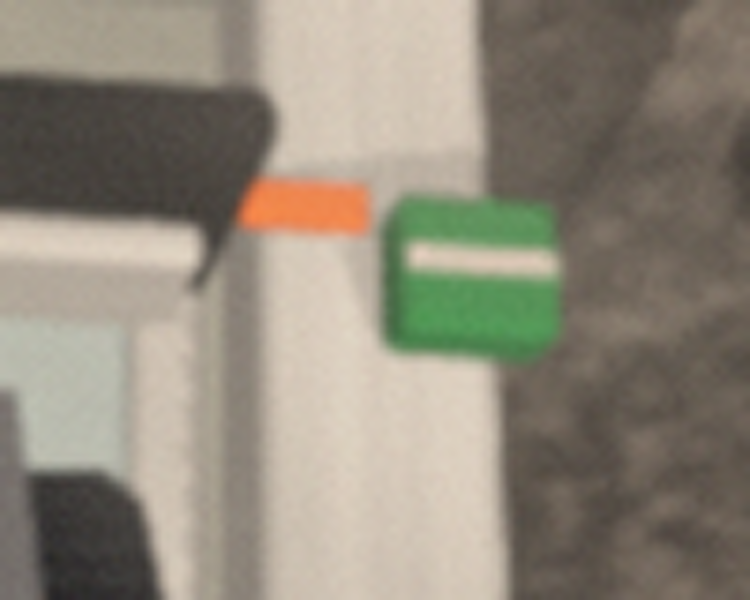

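```bash
cat > d.py <<'E'
from m import *
def px(c0,r0,c1,r1):
    return cloud(p,np.pad(np.ones((r1-r0+1,c1-c0+1),bool),((r0,419-r1),(c0,559-c1))))
lip=np.array([.906,0,-.423])
h=cv2.cvtColor(p['pixels'],cv2.COLOR_BGR2HSV)
def near(lo,hi,name):
    m=cv2.inRange(h,lo,hi)>0; k=np.zeros_like(m); k[200:262,310:375]=1; m&=k
    if m.sum()<5: return
    c=cloud(p,m); d=c@u; rr,cc=np.nonzero(m)
    print(name,m.sum(),'rows',rr.min(),rr.max(),'cols',cc.min(),cc.max(),'med',np.median(c,0),'u pct',np.percentile(d,[2,10,50,90,98]),'lipx',np.percentile(c@lip,[10,50,90]))
near((5,120,120),(20,255,255),'orange')
near((45,80,40),(90,255,255),'green')
E
python3 d.py | tail -3
python3 - <<'E'
import sys; sys.path.insert(0,'.')
E
```

```text
green [356, 235, 1, 1, 1] [356. 235.] [569.8  205.96 174.62] 399.2332284207087
orange 105 rows 228 235 cols 328 345 med [572.81 190.15 168.75] u pct [392.11 392.74 395.44 396.95 397.95] lipx [446.61 447.85 449.38]
green 359 rows 231 252 cols 349 372 med [573.52 209.55 181.15] u pct [395.54 396.89 406.78 411.22 411.54] lipx [441.84 442.94 448.31]
```

```bash
cat >> d.py <<'E'
for c in (352,356,360,364,368):
    col=[(r,world(p,r,c,0)) for r in range(222,260)]
    a=[(r,h[r,c,1],w@u,w@lip) for r,w in col]
    g=[(r,x,l) for r,sv,x,l in a if l<444.5]
    w=[(r,x) for r,sv,x,l in a if l<444.5 and sv<70 and 230<r<250]
    print(c,'face',[(round(float(x),1)) for r,x,l in (g[0],g[-1])], 'white',np.array(w).mean(0) if w else None)
E
python3 d.py | tail -7
```

```text
green [351, 233, 1, 1, 1] [351. 233.] [569.77 202.09 172.47] 397.27386147655324
orange 108 rows 228 235 cols 328 345 med [572.75 190.29 168.77] u pct [392.09 392.83 395.4  397.04 397.79] lipx [446.85 447.83 449.42]
green 355 rows 231 252 cols 348 371 med [573.51 209.64 181.11] u pct [395.62 396.9  406.83 411.27 411.56] lipx [441.86 443.01 448.18]
352 face [394.8, 411.5] white [238.5  402.75]
356 face [394.1, 411.0] white [238.5  402.62]
360 face [395.4, 411.0] white [237.67 401.86]
364 face [394.6, 411.3] white [239.5 403.2]Traceback (most recent call last):
  File "d.py", line 15, in <module>
    a=[(r,h[r,c,1],w@u,w@lip) for r,w in col]
                   ~^~
ValueError: matmul: Input operand 0 does not have enough dimensions (has 0, gufunc core with signature (n?,k),(k,m?)->(n?,m?) requires 1)
```

The pointer reads u = 395.3 mm and the clip's white line 402.6 mm, so about 7.3 mm remain. I go back under the lip, further left so that I can watch both marks.

>>> step_arm(
  deltas=[
    {"linear": [0,-0.16,-1],"dr": [0,0.001,0]},
    {"linear": [0,-0.16,-1],"dr": [0,0.001,0]},
    {"linear": [0,-0.16,-1],"dr": [0,0.001,0]},
    {"linear": [0,-0.16,-1],"dr": [0,0,0]},
    {"linear": [0,-0.16,-1],"dr": [0,0,0]},
    {"linear": [0,-0.16,-1],"dr": [0,0,0]},
    {"linear": [0,-0.16,-1],"dr": [0,0,0]},
    {"linear": [0,-0.16,-1],"dr": [0,0,0]},
    {"linear": [0,0,0],"dr": [0,0,0]},
    {"linear": [0.88,0,0],"dr": [0,0,0]},
    {"linear": [0.88,0,0],"dr": [0,0,0]},
    {"linear": [0.88,0,0],"dr": [0,0,0]},
    {"linear": [0,0,0],"dr": [0,0,0]},
  ],
)

```text
t: 14.83
ee_pos: [556.2, 106.3, 92.4]
eef_rot: [[-0.907, -0.076, 0.414], [-0.076, 0.997, 0.015], [-0.414, -0.018, -0.91]]
force: [0.4, 0.8, 1.3]
opening: -0.2
grasp_force: 0.0
```

```bash
cat > e.py <<'E'
from h import *
np.set_printoptions(precision=2,suppress=True)
u=np.array([.423,0,.906]); lip=np.array([.906,0,-.423])
s=bot.sense(); T=np.array(s['ee_pos']); print(s['t'],T,'u',T@u,'lipx',T@lip,s['force'],np.array(s['eef_rot'])[:,2])
p=cap('wrist'); h=cv2.cvtColor(p['pixels'],cv2.COLOR_BGR2HSV)
for n,lo,hi in [('orange',(5,120,100),(20,255,255)),('green',(45,80,40),(90,255,255))]:
    c=cloud(p,cv2.inRange(h,lo,hi)>0); c=c[(abs(c[:,0]-575)<20)&(c[:,1]>175)&(c[:,1]<235)&(c[:,2]>120)]
    if n=='green': c=c[c@lip<445]
    if len(c): print(n,len(c),np.median(c,0),'u',np.percentile(c@u,[2,50,98]),'mid',np.percentile(c@u,[2,98]).mean(),'lipx',np.median(c@lip))
cv2.imwrite('pics/e%d.png'%(s['t']*100),p['pixels'])
E
python3 e.py
```

```text
14.8333 [556.16 106.32  92.4 ] u 318.96643049187986 lipx 464.7938024964916 [0.38 0.82 1.31] [ 0.41  0.02 -0.91]
```

>>> step_arm(
  deltas=[
    {"linear": [0.1,0,0.214],"dr": [0,0,0]},
    {"linear": [0.1,0,0.214],"dr": [0,0,0]},
    {"linear": [0.1,0,0.214],"dr": [0,0,0]},
    {"linear": [0.1,0,0.214],"dr": [0,0,0]},
    {"linear": [0.08,0,0.18],"dr": [0,0,0]},
    {"linear": [0.04,0,0.09],"dr": [0,0,0]},
    {"linear": [0,0,0],"dr": [0,0,0]},
  ],
)

```text
t: 15.47
ee_pos: [562.3, 105.5, 113.0]
eef_rot: [[-0.909, -0.077, 0.41], [-0.078, 0.997, 0.014], [-0.41, -0.019, -0.912]]
force: [-0.8, -0.6, -0.6]
opening: -0.2
grasp_force: 0.0
```

```bash
python3 e.py; python3 e.py|tail -2; ls pics
```

```text
15.4667 [562.27 105.53 113.01] u 340.22344782790685 lipx 461.61044949674107 [-0.81 -0.64 -0.6 ] [ 0.41  0.01 -0.91]
green 245 [568.87 215.05 171.54] u [393.95 395.91 399.52] mid 396.7333485923634 lipx 442.87605274944264
15.5167 [561.82 105.41 112.44] u 339.5196702403753 lipx 461.4510201881444 [-0.19  0.1  -0.15] [ 0.41  0.01 -0.91]
green 199 [568.72 215.38 171.26] u [393.76 395.67 398.86] mid 396.3112951853167 lipx 442.8055499221167
1300.png
1325.png
1350.png
a.png
b.png
c.png
e1483.png
e1546.png
e1551.png
scene0.png
side0.png
w1.png
w2.png
w3.png
```

>>> step_arm(
  deltas=[
    {"linear": [0.05,0,0.107],"dr": [0,0,0]},
    {"linear": [0.05,0,0.107],"dr": [0,0,0]},
    {"linear": [0.05,0,0.107],"dr": [0,0,0]},
    {"linear": [0.05,0,0.107],"dr": [0,0,0]},
    {"linear": [0,0,0],"dr": [0,0,0]},
  ],
)

```text
t: 15.98
ee_pos: [564.2, 105.0, 119.6]
eef_rot: [[-0.911, -0.077, 0.406], [-0.078, 0.997, 0.012], [-0.406, -0.02, -0.914]]
force: [-3.0, -0.7, -1.5]
opening: -0.0
grasp_force: 1.9
```

```bash
python3 e.py; python3 - <<'E'
from h import *
p=cap('wrist'); ds=models.tip_of('sash_pointer',p)[:1]+models.tip_of('mark_pointer',p)[:1]
for d in ds: print(d['score'],d['at'],world(p,*d['at']), world(p,*d['at'])@np.array([.423,0,.906]))
h=cv2.cvtColor(p['pixels'],cv2.COLOR_BGR2HSV); m=cv2.inRange(h,(3,100,60),(25,255,255)); print(np.argwhere(m[:, 400:])[::15]+[0,400])
E
```

```text
15.9833 [564.17 104.99 119.57] u 346.97614449197016 lipx 460.56363731983464 [-3.01 -0.65 -1.47] [ 0.41  0.01 -0.91]
green 649 [569.46 210.83 173.01] u [394.09 397.61 405.53] mid 399.81208756577746 lipx 442.7560230612351
0.96 [333.8, 460.9] [506.48021939 150.37308995 212.71117162] 406.9574542905705
0.91 [347.2, 468.7] [504.53077141 149.50638575 217.28312954] 410.2750316682096
[[330 460]]
```

>>> step_arm(
  deltas=[
    {"linear": [-0.35,0,-0.75],"dr": [0,0,0]},
    {"linear": [-1,0,0],"dr": [0,0,0]},
    {"linear": [-1,0,0],"dr": [0,0,0]},
    {"linear": [-1,0,0],"dr": [0,0,0]},
    {"linear": [0,0.2,0.93],"dr": [0,0,0]},
    {"linear": [0,0.2,0.93],"dr": [0,0,0]},
    {"linear": [0,0.2,0.93],"dr": [0,0,0]},
    {"linear": [0,0.2,0.93],"dr": [0,0,0]},
    {"linear": [0,0.2,0.93],"dr": [0,0,0]},
    {"linear": [0,0.2,0.93],"dr": [0,0,0]},
    {"linear": [0,0.2,0.93],"dr": [0,0,0]},
    {"linear": [0,0,0],"dr": [0,0,0]},
    {"linear": [0,0,0],"dr": [0,0,0]},
  ],
)

```text
t: 17.27
ee_pos: [501.3, 134.6, 239.3]
eef_rot: [[-0.906, -0.078, 0.416], [-0.078, 0.997, 0.016], [-0.416, -0.018, -0.909]]
force: [0.6, -0.5, 0.4]
opening: -0.0
grasp_force: 0.0
```

```bash
python3 e.py;python3 e.py
```

```text
17.2667 [501.31 134.56 239.25] u 428.82049805315523 lipx 352.9849810365694 [ 0.65 -0.49  0.36] [ 0.42  0.02 -0.91]
orange 120 [574.72 190.13 172.95] u [396.69 400.15 402.48] mid 399.5866079115191 lipx 447.75219333976014
green 313 [572.66 210.15 180.51] u [395.19 405.82 411.29] mid 403.2413401754037 lipx 442.67253651211036
17.3167 [499.88 133.66 237.13] u 426.289756064509 lipx 352.5836513519639 [ 0.33 -0.15  0.18] [ 0.41  0.01 -0.91]
orange 116 [574.84 190.56 173.09] u [396.63 400.13 402.48] mid 399.5562153752124 lipx 447.8333523766821
green 324 [572.61 210.55 180.34] u [395.15 405.63 411.19] mid 403.1695441897589 lipx 442.75407790635927
```

Pointer at 399.7 and clip at 402.8: about 3 mm still to go. Back under for a final nudge.

>>> step_arm(
  deltas=[
    {"linear": [0,-0.15,-0.95],"dr": [0,0,0]},
    {"linear": [0,-0.15,-0.95],"dr": [0,0,0]},
    {"linear": [0,-0.15,-0.95],"dr": [0,0,0]},
    {"linear": [0,-0.15,-0.95],"dr": [0,0,0]},
    {"linear": [0,-0.15,-0.95],"dr": [0,0,0]},
    {"linear": [0,-0.15,-0.95],"dr": [0,0,0]},
    {"linear": [0,-0.15,-0.95],"dr": [0,0,0]},
    {"linear": [0,0,0],"dr": [0,0,0]},
    {"linear": [0.93,0,0],"dr": [0,0,0]},
    {"linear": [0.93,0,0],"dr": [0,0,0]},
    {"linear": [0.93,0,0],"dr": [0,0,0]},
    {"linear": [0.1,0,0.2],"dr": [0,0,0]},
    {"linear": [0.1,0,0.2],"dr": [0,0,0]},
    {"linear": [0,0,0],"dr": [0,0,0]},
  ],
)

```text
t: 18.53
ee_pos: [558.9, 112.6, 111.9]
eef_rot: [[-0.909, -0.077, 0.41], [-0.078, 0.997, 0.014], [-0.41, -0.019, -0.912]]
force: [-0.3, 0.0, 2.0]
opening: -0.0
grasp_force: 0.0
```

```bash
python3 e.py
```

```text
18.5333 [558.87 112.59 111.89] u 337.7738467337004 lipx 459.00554893939756 [-0.31  0.02  2.03] [ 0.41  0.01 -0.91]
```

>>> step_arm(
  deltas=[
    {"linear": [0.09,0,0.15],"dr": [0,0,0]},
    {"linear": [0.09,0,0.15],"dr": [0,0,0]},
    {"linear": [0.09,0,0.15],"dr": [0,0,0]},
    {"linear": [0.09,0,0.15],"dr": [0,0,0]},
    {"linear": [0,0,0],"dr": [0,0,0]},
  ],
)

```text
t: 19.0
ee_pos: [564.6, 112.3, 122.4]
eef_rot: [[-0.91, -0.077, 0.407], [-0.078, 0.997, 0.013], [-0.407, -0.02, -0.913]]
force: [-2.1, -0.1, 0.0]
opening: 0.1
grasp_force: 1.0
```

```bash
python3 e.py
```

```text
19.0 [564.62 112.3  122.44] u 349.7636844728852 lipx 459.7488205123963 [-2.12 -0.1   0.03] [ 0.41  0.01 -0.91]
green 595 [569.42 210.97 172.87] u [394.17 397.53 405.24] mid 399.7056551119405 lipx 442.7362534060103
```

>>> step_arm(
  deltas=[
    {"linear": [0.04,0,0.05],"dr": [0,0,0]},
    {"linear": [0,0,0],"dr": [0,0,0]},
    {"linear": [-0.35,0,-0.75],"dr": [0,0,0]},
    {"linear": [-1,0,0],"dr": [0,0,0]},
    {"linear": [-1,0,0],"dr": [0,0,0]},
    {"linear": [-1,0,0],"dr": [0,0,0]},
    {"linear": [0,0.2,0.93],"dr": [0,0,0]},
    {"linear": [0,0.2,0.93],"dr": [0,0,0]},
    {"linear": [0,0.2,0.93],"dr": [0,0,0]},
    {"linear": [0,0.2,0.93],"dr": [0,0,0]},
    {"linear": [0,0.2,0.93],"dr": [0,0,0]},
    {"linear": [0,0.2,0.93],"dr": [0,0,0]},
    {"linear": [0,0.2,0.93],"dr": [0,0,0]},
    {"linear": [0,0,0],"dr": [0,0,0]},
    {"linear": [0,0,0],"dr": [0,0,0]},
  ],
)

```text
t: 20.3
ee_pos: [501.4, 141.1, 241.6]
eef_rot: [[-0.907, -0.077, 0.414], [-0.078, 0.997, 0.015], [-0.414, -0.019, -0.91]]
force: [0.1, -0.6, -0.6]
opening: -0.1
grasp_force: 0.0
```

```bash
python3 e.py;python3 e.py; python3 -c "
import cv2,glob
f=sorted(glob.glob('pics/e*.png'),key=lambda x:int(x[6:-4]))[-1]
a=cv2.imread(f)[190:270,290:390]; cv2.imwrite('pics/f.png',cv2.resize(a,(750,600),interpolation=cv2.INTER_CUBIC))"
```

```text
20.3 [501.41 141.14 241.55] u 430.94679374237654 lipx 352.10403964854845 [ 0.06 -0.55 -0.64] [ 0.41  0.02 -0.91]
orange 116 [575.82 190.04 174.81] u [398.75 402.21 404.79] mid 401.77100280075274 lipx 447.9531817327143
green 302 [572.63 210.3  180.53] u [395.44 405.88 411.29] mid 403.3614876667141 lipx 442.6716360683881
20.35 [500.1  140.32 239.59] u 428.61204527653064 lipx 351.73935835819447 [-0.47 -0.75 -1.27] [ 0.41  0.01 -0.91]
orange 112 [575.75 190.15 175.06] u [398.93 402.1  404.51] mid 401.7193508658489 lipx 447.81575807317523
green 315 [572.74 210.25 180.64] u [395.33 405.86 411.42] mid 403.37792792073446 lipx 442.70230159731824
```

View pics/f.png

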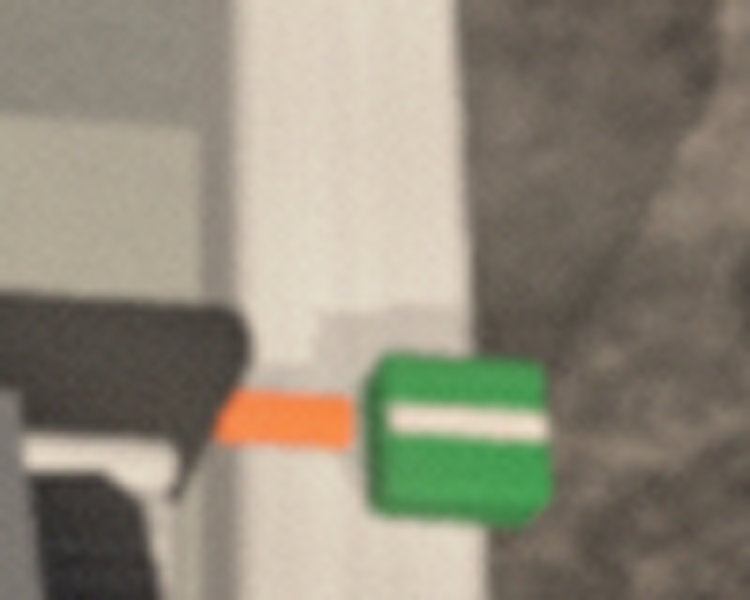

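The pointer (420) is level with the clip's white line (420): about 402 against 402.7 mm. The window is set. Next I move over to the blower button, tool vertical.

>>> step_arm(
  deltas=[
    {"linear": [-0.2,0.97,0],"dr": [0,0.0068,0]},
    {"linear": [-0.2,0.97,0],"dr": [0,0.0068,0]},
    {"linear": [-0.2,0.97,0],"dr": [0,0.0068,0]},
    {"linear": [-0.2,0.97,0],"dr": [0,0.0068,0]},
    {"linear": [-0.2,0.97,0],"dr": [0,0.0068,0]},
    {"linear": [-0.2,0.97,0],"dr": [0,0.0068,0]},
    {"linear": [-0.2,0.97,0],"dr": [0,0.0068,0]},
    {"linear": [-0.2,0.97,0],"dr": [0,0.0068,0]},
    {"linear": [-0.2,0.97,0],"dr": [0,0.0068,0]},
    {"linear": [-0.2,0.97,0],"dr": [0,0.0068,0]},
    {"linear": [0,0,0],"dr": [0,0,0]},
    {"linear": [0,0,0],"dr": [0,0,0]},
  ],
)

```text
t: 21.4
ee_pos: [458.9, 334.4, 236.9]
eef_rot: [[-0.997, -0.079, -0.009], [-0.08, 0.997, 0.012], [0.008, 0.013, -1.0]]
force: [0.7, -0.4, -1.2]
opening: 0.2
grasp_force: 0.0
```

```bash
cat > g.py <<'E'
from h import *
np.set_printoptions(precision=2,suppress=True)
s=bot.sense(); T=np.array(s['ee_pos']);R=np.array(s['eef_rot']); print(s['t'],T,'tip',T-43*R[:,2],s['force'],R[:,2])
p=cap('wrist'); h=cv2.cvtColor(p['pixels'],cv2.COLOR_BGR2HSV)
c=cloud(p,cv2.inRange(h,(45,80,40),(90,255,255))>0); c=c[(abs(c[:,0]-460)<40)&(abs(c[:,1]-335)<40)]
if len(c):
    zt=np.percentile(c[:,2],90); k=c[c[:,2]>zt-2.5]; print(len(k),'ztop',zt,'centre',(np.percentile(k,1,axis=0)+np.percentile(k,99,axis=0))/2,np.ptp(k,axis=0))
for d in models.tip_of('fan_button_top',p)[:1]: print(d['score'],d['at'],world(p,*d['at']))
# fingertip end row
for r in range(228,256,3): print(r,R.T@(world(p,r,272,0)-T),end=' ')
E
python3 g.py
```

```text
21.4 [458.87 334.38 236.9 ] tip [459.24 333.87 279.89] [ 0.66 -0.37 -1.23] [-0.01  0.01 -1.  ]
560 ztop 59.12551335174925 centre [461.24 336.03  58.29] [29.72 30.04  3.83]
0.84 [178.4, 273.8] [460.34 334.57  58.44]
228 [-80.25  -5.41 235.  ] 231 [-84.69  -5.44 235.63] 234 [-89.02  -5.47 235.86] 237 [-93.66  -5.51 236.86] 240 [-97.68  -5.52 236.13] 243 [ 10.34  -0.92 -44.46] 246 [ 10.3   -0.88 -47.8 ] 249 [ 10.43  -0.82 -51.41] 252 [ 10.17  -0.79 -53.94] 255 [ 10.33  -0.74 -57.34]
```

>>> step_arm(
  deltas=[
    {"linear": [0.1,0.07,-0.9],"dr": [0,0,0]},
    {"linear": [0,0,-1],"dr": [0,0,0]},
    {"linear": [0,0,-1],"dr": [0,0,0]},
    {"linear": [0,0,-1],"dr": [0,0,0]},
    {"linear": [0,0,-1],"dr": [0,0,0]},
    {"linear": [0,0,-1],"dr": [0,0,0]},
    {"linear": [0,0,-1],"dr": [0,0,0]},
    {"linear": [0,0,-1],"dr": [0,0,0]},
    {"linear": [0,0,-1],"dr": [0,0,0]},
    {"linear": [0,0,-0.8],"dr": [0,0,0]},
    {"linear": [0,0,-0.5],"dr": [0,0,0]},
    {"linear": [0,0,0],"dr": [0,0,0]},
    {"linear": [0,0,0],"dr": [0,0,0]},
  ],
)

```text
t: 22.58
ee_pos: [461.3, 334.7, 34.9]
eef_rot: [[-0.997, -0.077, -0.006], [-0.077, 0.997, 0.012], [0.005, 0.013, -1.0]]
force: [0.4, 0.4, 0.1]
opening: -0.1
grasp_force: 0.0
```

```bash
python3 g.py
```

```text
22.5833 [461.33 334.67  34.86] tip [461.59 334.13  77.86] [0.4  0.43 0.09] [-0.01  0.01 -1.  ]
1428 ztop 59.09063298810878 centre [455.42 335.87  68.79] [20.01 30.54 32.27]
0.9 [249.2, 277.9] [451.32 334.88  86.08]
228 [  9.94  -1.23 -23.34] 231 [  8.45  -1.23 -23.64] 234 [  6.67  -1.25 -23.13] 237 [  5.11  -1.25 -23.27] 240 [  3.63  -1.26 -23.64] 243 [ 10.23  -0.93 -44.18] 246 [ 10.3   -0.87 -47.81] 249 [ 10.46  -0.82 -51.48] 252 [ 10.42  -0.78 -54.52] 255 [  9.91  -0.75 -56.38]
```

>>> step_arm(
  deltas=[
    {"linear": [0,0,-0.5],"dr": [0,0,0]},
    {"linear": [0,0,-0.3],"dr": [0,0,0]},
    {"linear": [0,0,-0.15],"dr": [0,0,0]},
    {"linear": [0,0,-0.15],"dr": [0,0,0]},
    {"linear": [0,0,-0.15],"dr": [0,0,0]},
    {"linear": [0,0,0],"dr": [0,0,0]},
  ],
)

```text
t: 23.18
ee_pos: [462.3, 336.2, 14.1]
eef_rot: [[-0.997, -0.078, -0.005], [-0.078, 0.997, 0.012], [0.004, 0.012, -1.0]]
force: [-6.2, -5.5, 24.1]
opening: 0.0
grasp_force: 12.1
```

>>> step_arm(
  deltas=[
    {"linear": [0,0,-0.05],"dr": [0,0,0]},
    {"linear": [0,0,0],"dr": [0,0,0]},
  ],
)

```text
t: 23.35
ee_pos: [462.3, 336.3, 14.0]
eef_rot: [[-0.997, -0.078, -0.005], [-0.078, 0.997, 0.011], [0.004, 0.012, -1.0]]
force: [-7.0, -6.7, 28.4]
opening: 0.0
grasp_force: 14.4
```

>>> step_arm(
  deltas=[
    {"linear": [0,0,0.12],"dr": [0,0,0]},
    {"linear": [0,0,0],"dr": [0,0,0]},
  ],
)

```text
t: 23.52
ee_pos: [462.3, 336.4, 14.3]
eef_rot: [[-0.997, -0.078, -0.004], [-0.078, 0.997, 0.013], [0.003, 0.014, -1.0]]
force: [-3.3, -3.6, 16.3]
opening: 0.3
grasp_force: 8.1
```

>>> step_arm(
  deltas=[
    {"linear": [0,0,0.12],"dr": [0,0,0]},
    {"linear": [0,0,0],"dr": [0,0,0]},
  ],
)

```text
t: 23.68
ee_pos: [462.2, 336.3, 15.2]
eef_rot: [[-0.997, -0.078, -0.004], [-0.078, 0.997, 0.014], [0.003, 0.014, -1.0]]
force: [-0.7, -1.0, 4.3]
opening: 0.1
grasp_force: 2.2
```

>>> step_arm(
  deltas=[
    {"linear": [0,0,0.12],"dr": [0,0,0]},
    {"linear": [0,0,0],"dr": [0,0,0]},
  ],
)

```text
t: 23.85
ee_pos: [462.2, 336.3, 16.9]
eef_rot: [[-0.997, -0.078, -0.005], [-0.078, 0.997, 0.014], [0.003, 0.015, -1.0]]
force: [1.0, 0.7, 3.0]
opening: 0.1
grasp_force: 1.7
```

>>> step_arm(
  deltas=[
    {"linear": [0,0,0.12],"dr": [0,0,0]},
    {"linear": [0,0,0],"dr": [0,0,0]},
  ],
)

```text
t: 24.02
ee_pos: [462.1, 336.2, 18.9]
eef_rot: [[-0.997, -0.078, -0.005], [-0.078, 0.997, 0.014], [0.004, 0.015, -1.0]]
force: [1.3, 1.0, 2.1]
opening: 0.1
grasp_force: 1.1
```

The hard stop (28 N) and the spring release over about 6 mm show a full press. Now I lift clear and check.

>>> step_arm(
  deltas=[
    {"linear": [0,0,0.5],"dr": [0,0,0]},
    {"linear": [0,0,1],"dr": [0,0,0]},
    {"linear": [0,0,1],"dr": [0,0,0]},
    {"linear": [0,0,1],"dr": [0,0,0]},
    {"linear": [0,0,1],"dr": [0,0,0]},
    {"linear": [0,0,1],"dr": [0,0,0]},
    {"linear": [0,0,1],"dr": [0,0,0]},
    {"linear": [0,0,1],"dr": [0,0,0]},
    {"linear": [0,0,1],"dr": [0,0,0]},
    {"linear": [0,0,1],"dr": [0,0,0]},
    {"linear": [0,-0.5,1],"dr": [0,0,0]},
    {"linear": [0,-0.5,0],"dr": [0,0,0]},
    {"linear": [0,0,0],"dr": [0,0,0]},
    {"linear": [0,0,0],"dr": [0,0,0]},
  ],
)

```text
t: 25.18
ee_pos: [460.6, 314.1, 227.2]
eef_rot: [[-0.997, -0.076, -0.008], [-0.077, 0.997, 0.012], [0.007, 0.012, -1.0]]
force: [-0.6, 0.9, -1.1]
opening: 0.0
grasp_force: 0.0
```

```bash
python3 g.py; echo; python3 e.py
```

```text
25.1833 [460.62 314.1  227.19] tip [460.97 313.61 270.18] [-0.56  0.88 -1.11] [-0.01  0.01 -1.  ]
611 ztop 58.941509756137016 centre [460.93 336.26  58.06] [30.45 30.44  3.6 ]
0.98 [181.8, 295.3] [462.46 337.35  58.24]
228 [-77.08  -5.26 225.93] 231 [-81.34  -5.29 226.31] 234 [-85.69  -5.32 226.85] 237 [-89.96  -5.34 227.11] 240 [-93.84  -5.35 226.29] 243 [ 10.42  -0.92 -44.64] 246 [ 10.35  -0.87 -47.91] 249 [ 10.52  -0.82 -51.62] 252 [ 10.54  -0.77 -54.79] 255 [ 10.14  -0.74 -56.9 ] 
25.2833 [460.03 315.13 226.66] u 399.9458556715985 lipx 320.913965247585 [-0.98 -0.06 -0.61] [-0.01  0.01 -1.  ]
```

Button is back up at 58 mm, and the arm is clear of everything.

```bash
python3 -c "
from plant import bot
print(bot.close_job())"
```

```text
the job is handed in; nothing more can be done
None
```

The job is handed in at about 25 s: the window stands within about 1 mm of the clip as last measured (before the button press), and the blower button was then pressed fully down and came back up.

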